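Refill the cedar-ball bowl on the hall table

TASK

Swing the lid of the little wooden box on the hall table all the way back, past its detent, so that it stays open by itself; only then pick the box up and tip all four cedar balls out of it into the white bowl. Pour them, do not pick them out with the fingers; leave the bowl and the other things where they stand, and finally put the box back down upright anywhere on the table, lid still fully back, and let go.

Things in the scene. Friction and masses are not known exactly. Their poses are not given: they have to be found in the camera images.
- box: loose oblong box of pale wood, 100 long (its x) by 60 wide (its y) by 45 mm high without the lid, about 0.3 kg, walls and floor 5 mm; origin at the centre of its underside, z up. Its front (-x end) roughly faces the robot; the lid is hinged on the back (+x) rim. Its plain flanks, 60 mm apart, can be gripped from above once the lid is back
- box_lip (a point): middle of the box's front rim, 50 mm in front (-x) of its origin, 45 mm above its underside. Inside, a 45 degree ramp rises from near the middle of the floor to this rim, so that the balls roll out over it when the box is tipped front-down by more than about 50 degrees (60 to 75 is sure)
- lid (a joint): angle of the box's lid in rad: 0 shut, grows as the front edge swings up and back, stop at 2.5 (fully back, lid sloping away behind the box). A snap spring in the hinge pulls it shut below about 1.35 and back to the stop beyond about 1.6 even when the box is tipped; opening takes about 1 N at the pull
- lid_pull (a point): middle of the lid's pull, a round wooden peg 12 to 13 mm thick that sticks out 28 mm forward (box -x) from the middle of the lid's front edge, 50 mm above the table when shut; 117 mm from the hinge. It is free all round and can be pinched from above on its two sides, along the box's y, and will turn between the fingers as the lid swings
- lid_hinge (a point): point on the lid's hinge axis, at the middle of the box's back rim, 45.5 mm above the box's underside and 50 mm behind its origin; the axis runs along the box's y
- ball1_center (a point): a plain brown cedar-wood ball, 22 mm diameter, 10 g; the point is its centre. At the start it lies loose on the floor of the lidded box, under the closed lid
- ball2_center (a point): a plain brown cedar-wood ball, 22 mm diameter, 10 g; the point is its centre. At the start it lies loose on the floor of the lidded box, under the closed lid
- ball3_center (a point): a plain brown cedar-wood ball, 22 mm diameter, 10 g; the point is its centre. At the start it lies loose on the floor of the lidded box, under the closed lid
- ball4_center (a point): a plain brown cedar-wood ball, 22 mm diameter, 10 g; the point is its centre. At the start it lies loose on the floor of the lidded box, under the closed lid
- bowl: loose white ceramic bowl, 160 mm across the rim, 50 mm high, wall 5 mm, 0.5 kg; origin at the centre of its underside
- spray_can: bystander: upright spray can, 54 mm diameter, 170 mm high; origin under its centre
- jar: bystander: glass jar, 60 mm diameter, 75 mm high; origin under its centre
- tape_roll: bystander: roll of paper tape lying flat, 90 mm diameter, 30 mm high; origin under its centre

How it is judged (in metres and radians):
On the way, in this order (a step that is already met when the one before it is completed fails the run):
1. the lid stands fully back (over 2.3 rad) while the box is upright and still holds all four balls (value of joint lid above 2.3 rad and angle between box's own z axis and vertical below 0.25 rad and distance between each of ball1_center, ball2_center, ball3_center, ball4_center and box below 0.07 m), for 0.2 s.
2. the box is tipped by more than 0.75 rad with its lid still back (over 2.2 rad) (angle between box's own z axis and vertical above 0.75 rad and value of joint lid above 2.2 rad), for 0.2 s.
At the end, for the whole second after the job is handed in: all four balls lie at rest inside the upright bowl (centres within 70 mm of its axis and below its rim), and the box stands upright (within 0.1 rad) and still on the table top with its lid fully back (over 2.2 rad) (horizontal distance between each of ball1_center, ball2_center, ball3_center, ball4_center and bowl below 0.07 m and z of ball1_center in the frame of bowl between 0 and 0.05 m and z of ball2_center in the frame of bowl between 0 and 0.05 m and z of ball3_center in the frame of bowl between 0 and 0.05 m and z of ball4_center in the frame of bowl between 0 and 0.05 m and linear speed of each of ball1, ball2, ball3, ball4 below 0.05 m/s and angle between each of bowl, box's own z axis and vertical below 0.1 rad and height (world z) of box between -0.008 and 0.008 m and value of joint lid above 2.2 rad and linear speed of box below 0.02 m/s); the robot touches nothing.
It fails at once if the box is tipped by more than 0.6 rad while its lid is not fully back (under 2.2 rad) (angle between box's own z axis and vertical above 0.6 rad and value of joint lid below 2.2 rad).
It fails at once if a ball is gripped with the fingers (over 3 N) (contact force between the fingers and ball1 above 3 N or contact force between the fingers and ball2 above 3 N or contact force between the fingers and ball3 above 3 N or contact force between the fingers and ball4 above 3 N).
It fails at once if the bowl is moved by more than 50 mm (distance of bowl from where it was at the start of the episode above 0.05 m).
It fails at once if a bystander is moved by more than 40 mm or tipped (distance of any of spray_can, jar, tape_roll from where it was at the start of the episode above 0.04 m or angle between any of spray_can, jar, tape_roll's own z axis and vertical above 0.3 rad).
It also fails if it takes over 69 s, if anything falls off the work surface, if the arm or the gripper's body presses on something with over 40 N, if the wrist force passes 120 N, or if a joint passes its speed limit or range.

ROBOT

A 7-joint arm with a two-finger parallel gripper is mounted at the origin on the work surface. World frame = base frame: x ahead of the robot, y to its left, z up, the work surface at z = 0. Lengths are in m, angles in degrees, forces in N, time in s.
With the tool pointing down it reaches from about 0.35 to 0.9 m from the base axis. Payload 19.9 kg.
Tool frame: the origin (TCP) lies on the centre line of the jaws, within the pads' length; the fingertips stand 14 mm ahead of it and the grasp point (between the pads) lies 5 mm behind it (manip.tcp_to_tips is the z of the fingertips in the tool frame, in m); z points along the fingers, y is the line along which they close (so a half turn about z gives the same grasp; the last joint's range is limited). The gripper opens to 85 mm and grips with 20 to 120 N. Pads are 22 mm wide; open, the fingers measure 114 mm over their backs; the gripper's body (76 mm by 85 mm) begins 54 mm behind the grasp point. The pads swing forward as they close: fully open they stand 13 mm farther back than shut.
Start: joints at [-75.487, 23.915, -0.59, 92.452, 0.269, 63.638, -3.037], TCP at [0.182, 0.598, 0.245] pointing down, gripper open.
Joint ranges: [-161.28, 161.28], [-22.2, 115.67], [-73.04, 71.86], [3.21, 147.25], [-68.34, 248.33], [10.77, 114.83], [-161.83, 161.83]. Speed limits (degrees/s): [108.29, 108.29, 136.94, 136.94, 172.46, 172.46, 172.46].

INTERFACE

Orientations are given as [roll, pitch, yaw] about the fixed x, y, z axes, in that order (R = Rz(yaw) Ry(pitch) Rx(roll)).
In Python, from bench import manip gives the robot as it stands.
- The arm moves only by the tool arm_command, never from a script. Its argument "series" is a list of rows, each a list of 6 numbers: the shift along the tool's x, y, z in m, then the turn, a rotation vector about the tool's x, y, z in rad. In form: [[x, y, z, wx, wy, wz], ...]. A call has 1 to 20 rows; each row is the pose to reach, as a shift and turn from the pose commanded when the call began, along the tool's axes at that moment; what a row does not reach only later rows make up. A row lasts 1/8 s, in which the tool goes at most 62.5 mm and 10.7 degrees, less where a joint would pass 70% of its speed; a pose out of reach is approached as far as the arm can. A call with a gripper value outside its range is refused whole. "gripper" is the gripper's target within -1 to 1 (fully open at 1, half-way at 0, shut at -1), set as the call begins (left out, the last holds). The fingers move at their own pace and stop on an object; the grip force is fixed at half the most. Time passes only in rows, so rows that repeat a pose let the fingers close. It gives the time, the measured TCP pose, the force, the opening and the grip force at its end, in the units of the state.
- manip.read_state(): the state, without advancing time (a new reading comes with each control period).
- manip.capture(name): name is "scene" or "top" or "wrist"; returns the picture (420x560x3 uint8, blue, green, red); there is no depth.
- manip.calibration(name): a dict with "fx", "fy", "cx", "cy" (pixels), "rvec" (rotation vector, rad) and "tvec" (3), from world to camera coordinates, as OpenCV has them. Camera axes: x right, y down, z forward; pixel columns grow to the right and rows downward; lengths in m; the calibration is good to about 2 mm. A picture is of the moment at which its call begins: read the wrist's pose just before it. calibration takes no time and is no camera call; for the wrist camera it gives the pose at the moment of the call.
- manip.sign_off(): hands the job in; it is judged then, once.
The state is a dict: "time_s": time; "joint_positions": joint angles; "qd": joint speeds; "joint_torque": joint torques, N m; "tool_pos": TCP position; "tool_rot": TCP orientation; "wrist_force": force on the tool from outside, world axes, zero at the start; "ft_torque": the same for the moment, N m; "width": opening from 0.0 (shut) to 1.0 (fully open); "grip_force": force on a finger pad.
Only numpy, scipy, OpenCV 4.12 (cv2) and the standard library are available. Lean on these libraries where they do the work, as an engineer would, in place of code of your own. Each camera call takes 0.05 s, during which the arm holds its last target. There are 200 camera calls.

## Working session

There is one attempt and no reset: what is moved stays moved. The work goes in short steps, Python scripts to look and compute and a tool call to move; the robot and the scene stay as the last step left them, time stands still between calls to the robot, and variables do not carry over. Pictures are saved under pics/ and viewed, at most 10 in all, crops included, and the job is handed in when it is done.

Besides the shell and the picture viewer there is one more tool, called after "Emit:" as a command line: name --pt "numbers of a row" for each row, then --argument value for the rest. arm_command: Moves the arm, as the interface text tells. Its arguments: {"type":"object","properties":{"series":{"type":"array"},"gripper":{"type":"number"}},"required":["series"]}

```bash
ls; mkdir -p pics; python3 - <<'E'
from bench import manip
import cv2,numpy as np
s=manip.read_state(); print(s)
a=manip.capture("scene");b=manip.capture("top")
cv2.imwrite("pics/scene.png",a);cv2.imwrite("pics/top.png",b)
for n in("scene","top","wrist"):print(n,manip.calibration(n))
print(manip.tcp_to_tips)
E
```

```text
pics
{'time_s': 0.0, 'joint_positions': array([-75.48739801,  23.9486876 ,  -0.59042249,  92.48529114,
         0.26884269,  63.64003373,  -3.03712781]), 'qd': array([-0.06427422, -0.04310291,  0.00906984,  0.0356379 ,  0.02913486,
        0.01530999,  0.0292121 ]), 'joint_torque': array([ 6.39588761e-04, -8.64432907e+01,  6.79209139e-01, -4.34889221e+01,
        1.91492331e-02,  7.57173199e-03, -3.85709598e-05]), 'tool_pos': array([0.18149622, 0.59771204, 0.24465491]), 'tool_rot': array([-1.79927524e+02,  4.92446079e-03,  1.63109543e+02]), 'wrist_force': array([-0.80689192, -0.07884838,  0.60196847]), 'ft_torque': array([-0.04426559,  0.01393657, -0.00444416]), 'grip_force': 0.0, 'width': 1.00108771911077}
scene {'fx': 387.3722117198755, 'fy': 387.3722117198755, 'cx': 281.82536302853333, 'cy': 214.70143677760976, 'rvec': array([ 1.35867986,  2.36713379, -0.73662004]), 'tvec': array([ 0.29895879, -0.41660234,  1.59397378])}
top {'fx': 387.8782348212212, 'fy': 387.8782348212212, 'cx': 283.1739227617697, 'cy': 211.78956228000234, 'rvec': array([ 2.13746544, -2.19909449,  0.1126548 ]), 'tvec': array([0.02212758, 0.623383  , 1.01930425])}
wrist {'fx': 366.3292042111917, 'fy': 366.3292042111917, 'cx': 274.8248662757489, 'cy': 213.83354006580353, 'rvec': array([-2.29795942, -1.70509683, -0.28260378]), 'tvec': array([-0.62494846, -0.04407364,  0.38125423])}
0.014
```

View pics/scene.png

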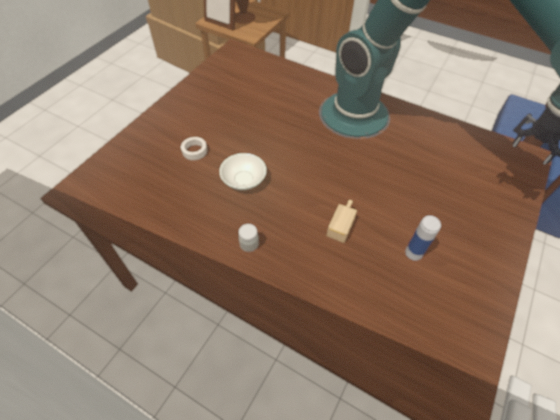

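View pics/top.png

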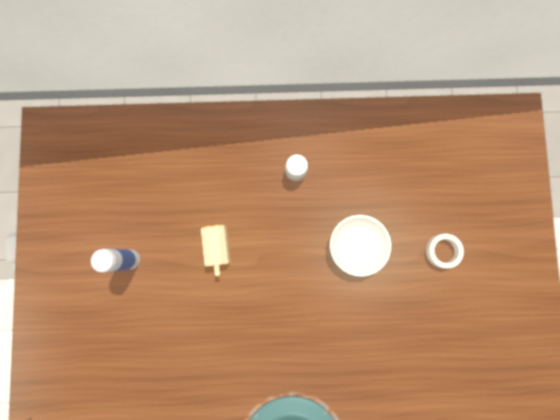

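The top view shows the box at about (215,246) with its pull at (217,274), the bowl at (360,246), the can at (115,260), the jar at (296,168) and the tape roll at (445,251). The scene view shows the box at (342,222), its pull tip at (350,204), and the bowl at (243,172).

```bash
cat > h.py <<'E'
import cv2,numpy as np
from bench import manip
from scipy.spatial.transform import Rotation as Ro
def cam(n):
    c=manip.calibration(n);R=cv2.Rodrigues(np.array(c["rvec"]))[0];t=np.array(c["tvec"]).ravel()
    K=np.array([[c["fx"],0,c["cx"]],[0,c["fy"],c["cy"]],[0,0,1]]);return K,R,t
def ray(C,p):
    K,R,t=C;return -R.T@t,R.T@np.linalg.inv(K)@np.array([p[0],p[1],1.])
def onz(C,p,z):
    o,d=ray(C,p);return o+d*(z-o[2])/d[2]
def tri(C1,p1,C2,p2):
    A=[];b=[]
    for C,p in((C1,p1),(C2,p2)):
        o,d=ray(C,p);d/=np.linalg.norm(d);P=np.eye(3)-np.outer(d,d);A.append(P);b.append(P@o)
    return np.linalg.lstsq(np.vstack(A),np.hstack(b),rcond=None)[0]
def proj(C,X):
    K,R,t=C;q=K@(R@np.asarray(X,float)+t);return q[:2]/q[2]
def shift(p_to):  # world target -> shift in tool axes from now
    s=manip.read_state();R=Ro.from_euler("xyz",s["tool_rot"],degrees=True).as_matrix()
    return R.T@(np.asarray(p_to)-s["tool_pos"])
E
python3 - <<'E'
from h import *
T=cam("top");S=cam("scene")
t=cv2.imread("pics/top.png");s=cv2.imread("pics/scene.png")
def blob(im,lo,hi,roi):
    x0,y0,x1,y1=roi;h=cv2.cvtColor(im,cv2.COLOR_BGR2HSV);m=cv2.inRange(h,lo,hi);z=np.zeros_like(m);z[y0:y1,x0:x1]=m[y0:y1,x0:x1]
    c=max(cv2.findContours(z,0,1)[0],key=cv2.contourArea);return c,z
print(cv2.cvtColor(t,cv2.COLOR_BGR2HSV)[[246,272,300],[215,217,215]],cv2.cvtColor(s,cv2.COLOR_BGR2HSV)[[222,206,234,260],[343,349,340,343]])
for nm,im,roi,C in(("top",t,(190,215,240,290),T),("scene",s,(318,192,368,250),S)):
    c,m=blob(im,(14,40,150),(40,255,255),roi)
    print(nm,cv2.contourArea(c),cv2.boundingRect(c))
    o=cv2.morphologyEx(m,cv2.MORPH_OPEN,np.ones((9,9)))
    c2=max(cv2.findContours(o,0,1)[0],key=cv2.contourArea);r=cv2.minAreaRect(c2);bp=cv2.boxPoints(r)
    print(r,bp.tolist())
    pull=m.copy();pull[cv2.dilate(o,np.ones((3,3)))>0]=0;ys,xs=np.nonzero(pull);print("pull px",xs.min(),xs.max(),ys.min(),ys.max(),xs.mean(),ys.mean())
    if nm=="top":print([onz(C,p,.05)[:2].round(3).tolist() for p in bp],"ctr",onz(C,r[0],.05))
    sc=cv2.resize(im[roi[1]:roi[3],roi[0]:roi[2]],None,fx=8,fy=8,interpolation=cv2.INTER_CUBIC)
    cv2.imwrite(f"pics/c_{nm}.png",sc)
c,_=blob(t,(0,0,190),(40,70,255),(320,205,400,290));r=cv2.minEnclosingCircle(c);print("bowl",r,onz(T,r[0],.05))
cs,_=blob(s,(0,0,130),(60,80,255),(210,145,275,200));print(cv2.boundingRect(cs),[proj(S,onz(T,r[0],.05)+d).round(1).tolist() for d in([.08,0,0],[-.08,0,0],[0,.08,0],[0,-.08,0])])
for n,p,z in(("jar",(296,167),.075),("tape",(445,251),.03),("cantop",(105,260),.17)):print(n,onz(T,p,z))
E
python3 -c "
import cv2,numpy as np
a=cv2.imread('pics/c_top.png');b=cv2.imread('pics/c_scene.png');h=max(a.shape[0],b.shape[0])
f=lambda i:cv2.copyMakeBorder(i,0,h-i.shape[0],0,0,0);o=np.hstack([f(a),f(b)]);print(o.shape);cv2.imwrite('pics/c.png',o)"
```

```text
[[ 30  39 255]
 [ 30  43 255]
 [ 13 134 190]] [[ 18  74 230]
 [ 17  81 207]
 [ 17  97 177]
 [ 11 136 126]]
top 1643.0 (194, 222, 46, 59)
((215.9615478515625, 247.8076934814453), (48.758148193359375, 31.118680953979492), 86.8201675415039) [[199.0738525390625, 224.32923889160156], [230.14462280273438, 222.6030731201172], [232.8492431640625, 271.2861328125], [201.77847290039062, 273.0123291015625]]
pull px 190 239 215 288 220.5940803382664 258.0232558139535
[[0.595, 0.229], [0.597, 0.146], [0.469, 0.141], [0.467, 0.222]] ctr [0.53140669 0.18452895 0.05      ]
scene 712.0 (327, 199, 30, 43)
((341.02587890625, 221.43963623046875), (21.140338897705078, 37.29103088378906), 23.198589324951172) [[323.9655456542969, 234.41378784179688], [338.6551818847656, 200.13790893554688], [358.0862121582031, 208.46548461914062], [343.3965759277344, 242.74136352539062]]
pull px 340 356 199 241 349.5882352941176 207.44117647058823
bowl ((360.1395263671875, 245.13954162597656), 31.596275329589844) [ 0.52761814 -0.1962353   0.05      ]
(219, 153, 48, 37) [[230.0, 185.2], [255.4, 155.3], [262.8, 178.9], [224.1, 161.1]]
jar [ 0.73682603 -0.03261822  0.075     ]
tape [ 0.50570773 -0.42734008  0.03      ]
cantop [0.50860936 0.42198784 0.17      ]
(600, 800, 3)
```

View pics/c.png

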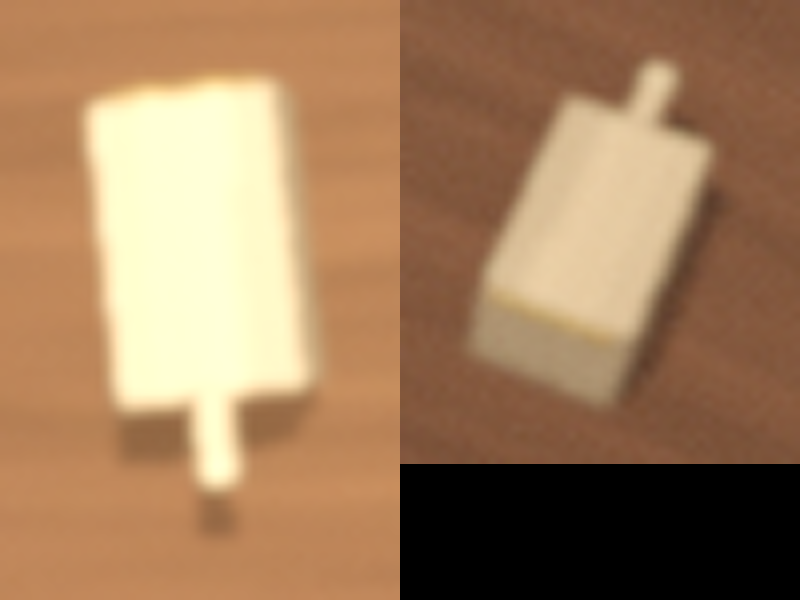

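The crop shows the lid outline. In the top view the front corners are at about (118,408) and (308,385), the back corners at (88,105) and (275,80), and the pull tip at (217,490). In the scene view the lid's front corners are at (565,97) and (710,145), and the pull tip is at (660,62).

```bash
python3 - <<'E'
from h import *
T=cam("top");S=cam("scene")
t=lambda x,y:(190+x/8-.5,215+y/8-.5);s=lambda x,y:(318+(x-400)/8-.5,192+y/8-.5)
P={}
for n,a,b in(("FL",(118,408),(710,145)),("FR",(306,385),(565,97)),("BL",(88,105),(635,345)),("BR",(273,80),(490,292)),("pullbase",(210,395),(647,115)),("pulltip",(217,487),(660,65))):
    P[n]=tri(T,t(*a),S,s(*b));print(n,P[n].round(4), onz(T,t(*a),.05).round(4))
f=(P["FL"]+P["FR"])/2;b=(P["BL"]+P["BR"])/2;print("dir",np.degrees(np.arctan2(*(b-f)[1::-1])),np.linalg.norm(b-f),(f+b)/2)
E
```

```text
FL [0.4868 0.2132 0.0551] [0.486  0.2158 0.05  ]
FR [0.4925 0.1521 0.052 ] [0.4917 0.1539 0.05  ]
BL [0.5861 0.2248 0.0496] [0.5859 0.225  0.05  ]
BR [0.5923 0.1646 0.0482] [0.5925 0.1635 0.05  ]
pullbase [0.4895 0.1842 0.0583] [0.4894 0.1855 0.05  ]
pulltip [0.4608 0.1802 0.0566] [0.4594 0.1835 0.05  ]
dir 6.888486278726297 0.10033983914966096 [0.53941623 0.1886865  0.05122582]
```

Emit:
arm_command --pt "-0.1 -0.08 0.01 0 0 -0.1" --pt "-0.2 -0.16 0.02 0 0 -0.2" --pt "-0.3 -0.24 0.03 0 0 -0.3" --pt "-0.35 -0.28 0.04 0 0 -0.35" --pt "-0.401 -0.314 0.045 0 0 -0.407" --pt "-0.401 -0.314 0.045 0 0 -0.407" --pt "-0.401 -0.314 0.045 0 0 -0.407" --pt "-0.401 -0.314 0.045 0 0 -0.407" --pt "-0.401 -0.314 0.045 0 0 -0.407" --pt "-0.401 -0.314 0.045 0 0 -0.407" --pt "-0.401 -0.314 0.045 0 0 -0.407" --pt "-0.401 -0.314 0.045 0 0 -0.407" --pt "-0.401 -0.314 0.045 0 0 -0.407" --pt "-0.401 -0.314 0.045 0 0 -0.407"

```text
time_s: 1.85
tool_pos: [0.4739, 0.1814, 0.2004]
tool_rot: [-180.0, 0.0, -173.5]
wrist_force: [-0.9, 0.3, -0.5]
width: 1.0
grip_force: 0.0
```

```bash
python3 - <<'E'
from h import *
s=manip.read_state();print(s["time_s"],s["tool_pos"],s["tool_rot"],s["joint_positions"])
C=cam("wrist");im=manip.capture("wrist");cv2.imwrite("pics/w1.png",im)
np.savez("w1.npz",K=C[0],R=C[1],t=C[2]);print(-C[1].T@C[2],proj(C,[.474,.181,.05]))
E
```

```text
1.85 [0.47391162 0.1813507  0.200354  ] [-1.79997731e+02  3.87630626e-03 -1.73539272e+02] [-33.29608942  14.98059263  10.32158415 111.93911064  -3.30507907
  53.35470131  75.11653256]
[0.3921833  0.17229354 0.3294847 ] [274.36475536 197.64523987]
```

View pics/w1.png

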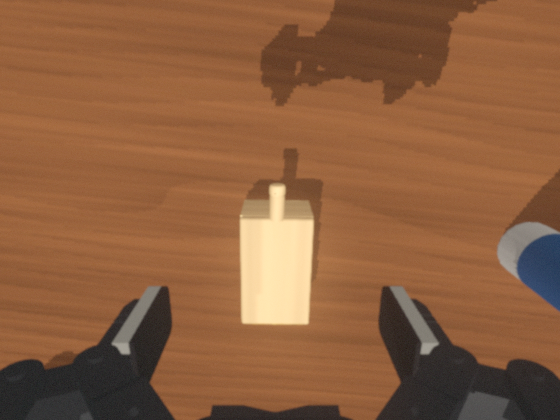

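The wrist view shows the pull tip at (277,186), the lid's front edge at about row 220 (columns 241–313), and its back edge at row 323 (columns 242–309). The box is aligned with the jaws.

```bash
python3 - <<'E'
from h import *
d=np.load("w1.npz");W=(d["K"],d["R"],d["t"]);T=cam("top")
for n,p in(("tip",(277,186)),("base",(276.5,219)),("FL",(313,220)),("FR",(241,220)),("BL",(309.5,323)),("BR",(242,323))):print(n,onz(W,p,.05).round(4))
t=lambda x,y:(190+x/8-.5,215+y/8-.5)
for n,a,b in(("tip",(217,487),(277,186)),("FL",(118,408),(313,220)),("BR",(273,80),(242,323)),("BL",(88,105),(309.5,323))):print(n,tri(T,t(*a),W,b).round(4))
E
```

```text
tip [0.4643 0.182  0.05  ]
base [0.4917 0.1847 0.05  ]
FL [0.4892 0.2143 0.05  ]
FR [0.4958 0.1562 0.05  ]
BL [0.587  0.2256 0.05  ]
BR [0.5938 0.1653 0.05  ]
tip [0.4603 0.1812 0.0649]
FL [0.4862 0.2134 0.0591]
BR [0.5927 0.1644 0.0511]
BL [0.5858 0.225  0.0515]
```

Emit:
arm_command --pt "0.002 0.0014 0.04 0 0 0" --pt "0.002 0.0014 0.09 0 0 0" --pt "0.002 0.0014 0.125 0 0 0" --pt "0.002 0.0014 0.14 0 0 0" --pt "0.002 0.0014 0.147 0 0 0" --pt "0.002 0.0014 0.147 0 0 0"

```text
time_s: 2.65
tool_pos: [0.4723, 0.1824, 0.0539]
tool_rot: [180.0, 0.0, -173.6]
wrist_force: [0.1, -0.1, 0.6]
width: 1.002
grip_force: 0.0
```

Emit:
arm_command --pt "0 0 0 0 0 0" --pt "0 0 0 0 0 0" --pt "0 0 0 0 0 0" --pt "0 0 0 0 0 0" --pt "0 0 0 0 0 0" --pt "0 0 0 0 0 0" --pt "0 0 0 0 0 0" --pt "0 0 0 0 0 0" --gripper -1

```text
time_s: 3.65
tool_pos: [0.4719, 0.1822, 0.0534]
tool_rot: [-180.0, 0.0, -173.6]
wrist_force: [-0.9, -0.7, 5.5]
width: 0.117
grip_force: 58.6
```

```bash
python3 - <<'E'
from h import *
s=manip.read_state();print(s["time_s"],s["tool_pos"],s["tool_rot"],s["wrist_force"],s["width"],s["grip_force"])
r=.118;th0=np.arctan2(.0045,.118)
# grasp dist from hinge: hinge (0.590,0.195)
h=np.array([.590,.195]);r=np.linalg.norm(h-s["tool_pos"][:2]);print("r",r)
for a in np.radians(np.arange(0,146,8)):
    a0=np.arctan2(.0045,r);R=np.hypot(r,.0045)
    print(round(np.degrees(a)),[round(float(v),3) for v in(-(r-R*np.cos(a+a0)),0,-(R*np.sin(a+a0)-.0045))])
E
```

```text
3.65 [0.47194779 0.18220836 0.05337631] [-1.79995892e+02  3.62845034e-03 -1.73570991e+02] [-0.89643188 -0.68477256  5.5223829 ] 0.11711762867982968 58.55351731181145
r 0.11874320705703369
0 [-0.0, 0.0, -0.0]
8 [-0.002, 0.0, -0.016]
16 [-0.006, 0.0, -0.033]
24 [-0.012, 0.0, -0.048]
32 [-0.02, 0.0, -0.062]
40 [-0.031, 0.0, -0.075]
48 [-0.043, 0.0, -0.087]
56 [-0.056, 0.0, -0.096]
64 [-0.071, 0.0, -0.104]
72 [-0.086, 0.0, -0.11]
80 [-0.103, 0.0, -0.113]
88 [-0.119, 0.0, -0.114]
96 [-0.136, 0.0, -0.113]
104 [-0.152, 0.0, -0.11]
112 [-0.167, 0.0, -0.104]
120 [-0.182, 0.0, -0.096]
128 [-0.195, 0.0, -0.086]
136 [-0.207, 0.0, -0.075]
144 [-0.217, 0.0, -0.062]
```

Emit:
arm_command --pt "-0.001 0 -0.008 0 0 0" --pt "-0.002 0 -0.016 0 0 0" --pt "-0.004 0 -0.025 0 0 0" --pt "-0.006 0 -0.033 0 0 0" --pt "-0.009 0 -0.041 0 0 0" --pt "-0.012 0 -0.048 0 0 0" --pt "-0.02 0 -0.062 0 0 0" --pt "-0.031 0 -0.075 0 0 0" --pt "-0.031 0 -0.075 0 0 0" --pt "-0.031 0 -0.075 0 0 0"

```text
time_s: 4.9
tool_pos: [0.5029, 0.1857, 0.1283]
tool_rot: [180.0, 0.0, -173.6]
wrist_force: [2.0, -1.0, -2.9]
width: 0.111
grip_force: 58.7
```

```bash
python3 - <<'E'
from h import *
s=manip.read_state();print(s["time_s"],s["tool_pos"],s["wrist_force"],s["ft_torque"],s["width"])
a=manip.capture("scene")[140:270,270:440];b=manip.capture("wrist")
a=cv2.resize(a,None,fx=3,fy=3,interpolation=2);b=cv2.resize(b,None,fx=.5,fy=.5)
o=np.zeros((390,790,3),np.uint8);o[:,:510]=a;o[:210,510:790]=b;cv2.imwrite("pics/m1.png",o)
E
```

```text
4.9 [0.50294624 0.18573579 0.12826822] [ 1.98848064 -0.9785876  -2.89228599] [ 0.09998663 -0.40559338  0.03335776] 0.11076680404616288
```

View pics/m1.png

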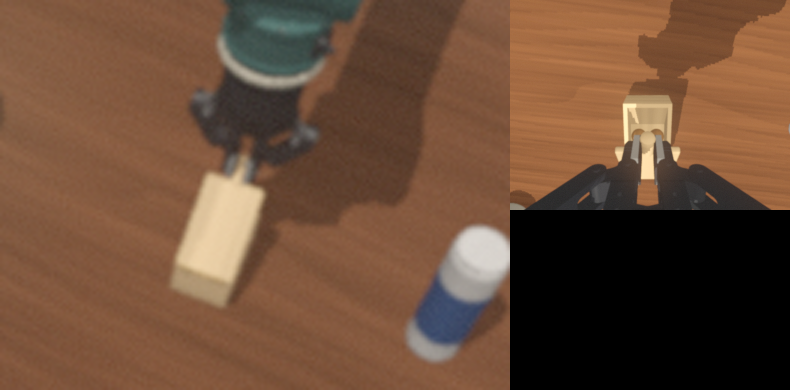

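Emit:
arm_command --pt "-0.006 0 -0.006 0 0 0" --pt "-0.012 0 -0.011 0 0 0" --pt "-0.018 0 -0.016 0 0 0" --pt "-0.025 0 -0.02 0 0 0" --pt "-0.04 0 -0.028 0 0 0" --pt "-0.055 0 -0.034 0 0 0" --pt "-0.072 0 -0.037 0 0 0" --pt "-0.088 0 -0.038 0 0 0" --pt "-0.096 0 -0.038 0 0 0" --pt "-0.096 0 -0.038 0 0 0"

```text
time_s: 6.25
tool_pos: [0.5982, 0.1964, 0.166]
tool_rot: [-180.0, -0.0, -173.6]
wrist_force: [-1.1, -0.9, -3.8]
width: 0.112
grip_force: 58.6
```

```bash
python3 - <<'E'
from h import *
s=manip.read_state();print(s["time_s"],s["tool_pos"],s["wrist_force"],s["ft_torque"],s["width"])
a=manip.capture("scene")[140:270,270:440];b=manip.capture("wrist")
a=cv2.resize(a,None,fx=2.3,fy=2.3,interpolation=2);b=cv2.resize(b,None,fx=.7,fy=.7)
o=np.zeros((300,790,3),np.uint8);o[:a.shape[0],:a.shape[1]]=a;o[:294,395:787]=b;cv2.imwrite("pics/m2.png",o)
E
```

```text
6.25 [0.59820355 0.19635859 0.16602585] [-1.12692969 -0.87078133 -3.7620161 ] [-0.06423735  0.26421837  0.03706842] 0.11249993111087779
```

View pics/m2.png

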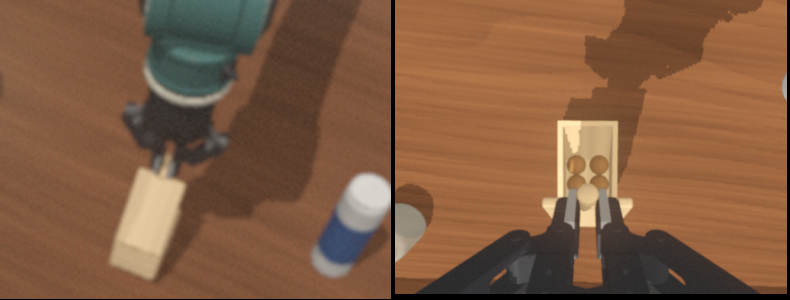

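The lid is about upright in the wrist view, the box is level, and four balls are visible near (588,175). I'll continue the arc.

Emit:
arm_command --pt "-0.009 0 0.001 0 0 0" --pt "-0.017 0 0.003 0 0 0" --pt "-0.025 0 0.005 0 0 0" --pt "-0.033 0 0.008 0 0 0" --pt "-0.04 0 0.011 0 0 0" --pt "-0.048 0 0.015 0 0 0" --pt "-0.055 0 0.019 0 0 0" --pt "-0.068 0 0.029 0 0 0" --pt "-0.076 0 0.036 0 0 0" --pt "-0.076 0 0.036 0 0 0"

```text
time_s: 7.6
tool_pos: [0.6741, 0.2049, 0.1297]
tool_rot: [-180.0, 0.0, -173.6]
wrist_force: [-1.6, -0.6, 1.9]
width: 0.11
grip_force: 59.8
```

Emit:
arm_command --pt "0 0 0 0 0 0" --pt "0 0 0 0 0 0" --pt "0 0 0 0 0 0" --pt "0 0 0 0 0 0" --pt "0 0 -0.01 0 0 0" --pt "0 0 -0.03 0 0 0" --pt "0 0 -0.06 0 0 0" --pt "0.04 0 -0.07 0 0 0" --pt "0.08 0 -0.07 0 0 0" --pt "0.12 0 -0.07 0 0 0" --pt "0.13 0 -0.07 0 0 0" --pt "0.13 0 -0.07 0 0 0" --gripper 1

```text
time_s: 9.1
tool_pos: [0.5449, 0.1907, 0.2017]
tool_rot: [180.0, 0.1, -173.6]
wrist_force: [0.2, -0.3, 0.5]
width: 1.003
grip_force: 0.0
```

```bash
python3 - <<'E'
from h import *
s=manip.read_state();print(s["time_s"],s["tool_pos"],s["tool_rot"],s["wrist_force"],s["joint_positions"],s["width"])
C=cam("wrist");b=manip.capture("wrist");np.savez("w2.npz",K=C[0],R=C[1],t=C[2]);cv2.imwrite("pics/w2.png",b)
t=manip.capture("top");cv2.imwrite("pics/top2.png",t)
o=np.hstack([cv2.resize(b,None,fx=.8,fy=.8),cv2.resize(t[190:302,170:257],(261,336),interpolation=2)]);cv2.imwrite("pics/m3.png",o);print(o.shape)
E
```

```text
9.1 [0.54493327 0.19065732 0.20167139] [ 1.79966135e+02  1.00747255e-01 -1.73557914e+02] [ 0.24857657 -0.34853271  0.47893856] [-30.74910313  21.79754667  10.5754047  102.31645732  -4.71299066
  56.20581946  78.1458667 ] 1.0027875144205292
(336, 709, 3)
```

View pics/m3.png

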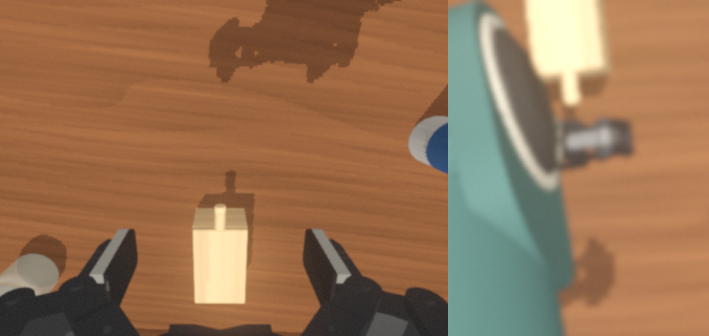

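The lid is shut again: the peg is visible at (219,207) with the lid below it at columns 193–247. I'll measure where the box is now.

```bash
python3 - <<'E'
from h import *
d=np.load("w2.npz");W=(d["K"],d["R"],d["t"])
k=1/.8
for n,p in(("tip",(219,205)),("base",(219,229)),("FL",(247,229)),("FR",(192,229)),("BL",(245,303)),("BR",(195,303))):print(n,onz(W,(p[0]*k,p[1]*k),.05).round(4))
E
```

```text
tip [0.5969 0.1957 0.05  ]
base [0.6255 0.1989 0.05  ]
FL [0.6221 0.2292 0.05  ]
FR [0.6288 0.1697 0.05  ]
BL [0.7221 0.2411 0.05  ]
BR [0.7289 0.1816 0.05  ]
```

The box was dragged 0.134 m back because the swing lifted it slightly. I'll grasp the peg again, pull the box back toward me, then repeat the swing while keeping a downward press.

Emit:
arm_command --pt "-0.04 -0.001 0.02 0 0 0" --pt "-0.06 -0.001 0.06 0 0 0" --pt "-0.0604 -0.001 0.1 0 0 0" --pt "-0.0604 -0.001 0.13 0 0 0" --pt "-0.0604 -0.001 0.143 0 0 0" --pt "-0.0604 -0.001 0.148 0 0 0" --pt "-0.0604 -0.001 0.148 0 0 0"

```text
time_s: 10.07
tool_pos: [0.6051, 0.1963, 0.053]
tool_rot: [180.0, 0.1, -173.6]
wrist_force: [0.7, 0.8, 0.5]
width: 1.001
grip_force: 0.0
```

Emit:
arm_command --pt "0 0 0 0 0 0" --pt "0 0 0 0 0 0" --pt "0 0 0 0 0 0" --pt "0 0 0 0 0 0" --pt "0 0 0 0 0 0" --pt "0 0 0 0 0 0" --pt "0 0 0 0 0 0" --pt "0 0 0 0 0 0" --gripper -1

```text
time_s: 11.08
tool_pos: [0.6046, 0.1962, 0.0524]
tool_rot: [180.0, 0.0, -173.6]
wrist_force: [-2.2, -0.7, 5.7]
width: 0.117
grip_force: 58.5
```

Emit:
arm_command --pt "0.015 0 0 0 0 0" --pt "0.03 0 0 0 0 0" --pt "0.045 0 0 0 0 0" --pt "0.06 0 0 0 0 0" --pt "0.075 0 0 0 0 0" --pt "0.09 0 0 0 0 0" --pt "0.105 0 0 0 0 0" --pt "0.115 0 0 0 0 0" --pt "0.12 0 0 0 0 0" --pt "0.12 0 0 0 0 0"

```text
time_s: 12.32
tool_pos: [0.4848, 0.1827, 0.0523]
tool_rot: [-180.0, -0.1, -173.6]
wrist_force: [-2.5, -0.3, 5.9]
width: 0.113
grip_force: 59.1
```

Emit:
arm_command --pt "-0.001 0 -0.008 0 0 0" --pt "-0.002 0 -0.016 0 0 0" --pt "-0.006 0 -0.032 0 0 0" --pt "-0.012 0 -0.047 0 0 0" --pt "-0.02 0 -0.061 0 0 0" --pt "-0.031 0 -0.0735 0 0 0" --pt "-0.043 0 -0.085 0 0 0" --pt "-0.056 0 -0.094 0 0 0" --pt "-0.056 0 -0.094 0 0 0" --pt "-0.056 0 -0.094 0 0 0"

```text
time_s: 13.58
tool_pos: [0.541, 0.1889, 0.146]
tool_rot: [-180.0, -0.0, -173.6]
wrist_force: [1.9, -0.2, -1.9]
width: 0.111
grip_force: 58.5
```

```bash
python3 - <<'E'
from h import *
s=manip.read_state();print(s["time_s"],s["tool_pos"],s["wrist_force"],s["ft_torque"],s["width"])
C=cam("wrist");b=manip.capture("wrist");np.savez("w3.npz",K=C[0],R=C[1],t=C[2]);cv2.imwrite("pics/w3.png",b)
for h in(.5904,.6035,.62):print(h,proj(C,[h-.0994,.185-.03+.02,.045]),proj(C,[h-.0994,.185,.045]))
cv2.imwrite("pics/w3c.png",cv2.resize(b[120:330,140:420],None,fx=2.5,fy=2.5))
E
```

```text
13.575 [0.5409583  0.18894871 0.1459669 ] [ 1.88438471 -0.19928486 -1.88294322] [ 1.28529999e-02 -4.68682502e-01 -1.17823578e-04] 0.11055474149547527
0.5904 [261.52230542 140.93521206] [277.50116151 142.76104564]
0.6035 [259.43966569 161.70659591] [275.13115583 163.4674443 ]
0.62 [256.92201537 186.81659477] [272.26593646 188.50045369]
```

View pics/w3c.png

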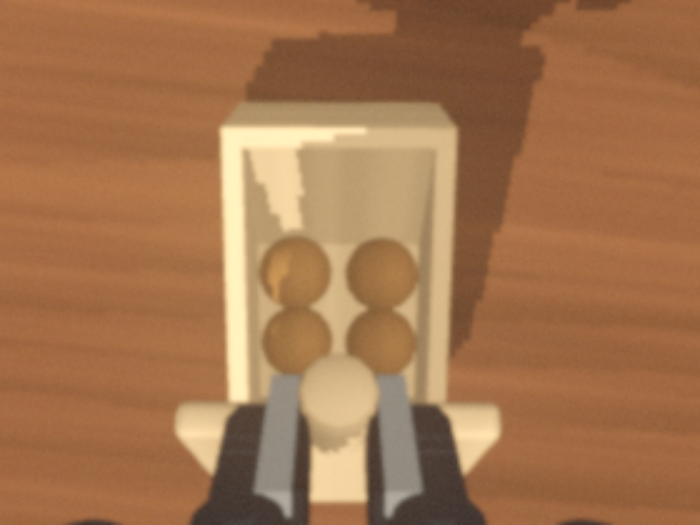

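The open box is upright with four balls, and its front rim is at crop row 127, so the hinge is at x≈0.608. I'll continue with an inward press.

Emit:
arm_command --pt "-0.009 0 -0.004 0 0 0" --pt "-0.0186 0 -0.008 0 0 0" --pt "-0.028 0 -0.011 0 0 0" --pt "-0.038 0 -0.0135 0 0 0" --pt "-0.048 0 -0.0155 0 0 0" --pt "-0.048 0 -0.0155 0 0 0"

```text
time_s: 14.38
tool_pos: [0.5894, 0.1944, 0.1618]
tool_rot: [-180.0, 0.0, -173.6]
wrist_force: [-0.4, 1.0, -3.1]
width: 0.108
grip_force: 58.8
```

```bash
cat > rim.py <<'E'
from h import *
s=manip.read_state();C=cam("wrist");b=manip.capture("wrist")
print(s["time_s"],s["tool_pos"].round(4),s["wrist_force"].round(1),s["ft_torque"].round(2))
# front rim outer top edge: strongest row change along columns between the walls
h=cv2.cvtColor(b,cv2.COLOR_BGR2HSV);m=(cv2.inRange(h,(14,20,120),(40,125,255))>0)
u=int(proj(C,s["tool_pos"]*[1,1,0]+[-.1,-.01,.045])[0])
f=m[:, u-25:u+25].mean(1);rows=np.nonzero(f>.7)[0];g=b[:,u-15:u+15,0].mean(1)
print("first pale row",rows[:1],"blue profile",g[rows[0]-3:rows[0]+30].round().astype(int))
for r in(rows[0],):print("if bottom edge (z=0): hinge x",onz(C,(u,r),0)[0]+.0994,"if rim",onz(C,(u,r),.045)[0]+.0994)
E
python3 rim.py
```

```text
14.375 [0.5894 0.1944 0.1618] [-0.4  1.  -3.1] [-0.    0.09  0.02]
first pale row [145] blue profile [ 57  57  66  93 131 169 185 189 188 186 187 185 171 147 133 129 130 129
 128 126 125 125 125 125 126 126 127 126 127 127 127 127 126]
if bottom edge (z=0): hinge x 0.6492545957221636 if rim 0.6427266698938364
```

```bash
python3 - <<'E'
from h import *
a=manip.capture("scene")[140:270,270:440];b=manip.capture("wrist")[80:330,120:440];t=manip.capture("top")[190:290,180:260]
o=np.zeros((600,800,3),np.uint8);a=cv2.resize(a,None,fx=1.7,fy=1.7,interpolation=2);b=cv2.resize(b,None,fx=1.55,fy=1.55,interpolation=2);t=cv2.resize(t,None,fx=3,fy=3,interpolation=2)
o[:b.shape[0],:b.shape[1]]=b;o[:a.shape[0],500:500+a.shape[1]]=a;o[250:250+t.shape[0],500:500+t.shape[1]]=t;cv2.imwrite("pics/m4.png",o)
E
```

```text
(no output)
```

View pics/m4.png

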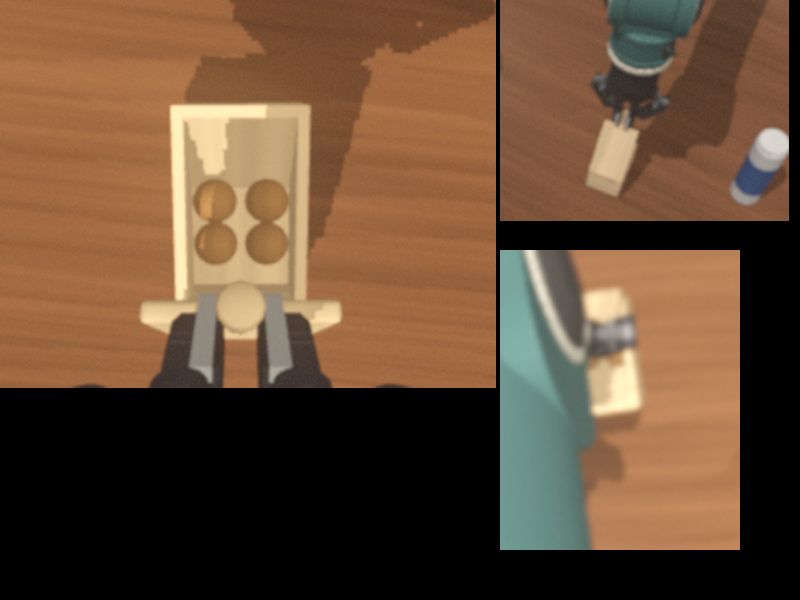

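The wrist view shows the box tilted slightly front-down: its front face is hidden and it hangs from the hinge. All four balls are still inside. I'll go over top dead centre quickly and slightly low, so the box's inertia and the downward press hold it.

Emit:
arm_command --pt "-0.045 0 0.001 0 0 0" --pt "-0.09 0 0.003 0 0 0" --pt "-0.09 0 0.005 0 0 0" --pt "-0.09 0 0.005 0 0 0"

```text
time_s: 15.08
tool_pos: [0.6775, 0.2044, 0.1565]
tool_rot: [-180.0, -0.0, -173.6]
wrist_force: [-0.3, -0.3, 0.4]
width: 0.0
grip_force: 0.0
```

```bash
python3 rim.py
```

```text
15.075 [0.6775 0.2044 0.1565] [-0.3 -0.3  0.4] [ 0.01 -0.03 -0.04]
first pale row [27] blue profile [138 138 138 141 149 153 155 155 156 155 155 155 155 153 151 151 151 151
 150 150 150 150 150 151 154 154 155 158 162 164 164 165 165]
if bottom edge (z=0): hinge x 0.6546693599428873 if rim 0.6610654816808184
```

```bash
cat > asc.py <<'E'
from h import *
import sys
n=sys.argv[1];x0,y0,x1,y1,st=map(int,sys.argv[2:7])
s=manip.read_state();C=cam(n);b=manip.capture(n);cv2.imwrite(f"pics/{n}_{s['time_s']:.2f}.png",b)
print(s["time_s"],s["tool_pos"].round(4))
h=cv2.resize(cv2.cvtColor(b,cv2.COLOR_BGR2HSV),(560,420))[y0:y1:st,x0:x1:st].astype(int)
for i,r in enumerate(h):print("%3d "%(y0+i*st)+"".join("#" if(p[2]>150 and 14<=p[0]<=40 and p[1]<125) else "o" if p[2]<70 else "w" if p[1]<60 and p[2]>120 else "." if p[1]<170 else ":" for p in r))
E
python3 asc.py wrist 150 0 410 420 8
```

```text
15.125 [0.6774 0.2045 0.1569]
  0 ..............###................
  8 ..............###................
 16 ..............###................
 24 ..............###................
 32 ..........#############..........
 40 ........###############..........
 48 ........###############..........
 56 ........###############..........
 64 ........###############..........
 72 .........##############..........
 80 .........##############..........
 88 .........##############.....:....
 96 .........##############..........
104 .........##############..........
112 .........##############..........
120 ..........#############..........
128 ..........#############..........
136 ..........#############..........
144 ..........#############..........
152 ..........#############..........
160 ..........#############..........
168 ...........############..........
176 ...........############..........
184 ...........############..........
192 ...........############..........
200 ...........###...................
208 .................................
216 .................................
224 ..
[... 243 characters left out ...]
w...............
280 ..............ww.w...............
288 ............oow.owoo.............
296 ............oow.owoo.............
304 ............oow.ow.o.............
312 ............oow.ow.oo............
320 ...........ooo.wowooo............
328 ...........oooooooooo............
336 ...ooooo.oooooooooooooo..oooo....
344 .oooooooooooooooooooooooooooooo..
352 oooooooooooooooooooooooooooooooo.
360 oooooooooooooooo.oooooooooooooooo
368 ooooooooooooooo..oooooooooooooooo
376 ooooo..oooooooo..oooooooooooooooo
384 ooo....oooooooo..oooooooooooooooo
392 oo.o...oooooooo..oooooooooooo..oo
400 .oooo.ooooooooo..oooooooooooooo.o
408 ooooooooooooooo..oooooooooooooooo
416 ooooooooooooooooooooooooooooooooo
```

The lid is shut again and the peg slipped out of the shallow grip. Next time I'll grip deeper and nearer the peg's tip. First I'll measure the box from this picture.

Emit:
arm_command --pt "0.03 0 -0.02 0 0 0" --pt "0.08 0 -0.045 0 0 0" --pt "0.13 0 -0.045 0 0 0" --pt "0.15 0 -0.045 0 0 0" --pt "0.15 0 -0.045 0 0 0" --pt "0.15 0 -0.045 0 0 0" --gripper 1

```text
time_s: 15.92
tool_pos: [0.5294, 0.1878, 0.2023]
tool_rot: [180.0, 0.1, -173.6]
wrist_force: [0.8, 0.1, -0.1]
width: 1.0
grip_force: 0.0
```

```bash
cat > box.py <<'E'
from h import *
s=manip.read_state();C=cam("wrist");b=manip.capture("wrist")
h=cv2.cvtColor(b,cv2.COLOR_BGR2HSV);m=cv2.inRange(h,(14,20,150),(40,125,255));m[330:]=0
n,l,st,_=cv2.connectedComponentsWithStats(m);k=1+st[1:,4].argmax();m=(l==k).astype(np.uint8)*255
print(s["time_s"],s["tool_pos"].round(4),s["tool_rot"].round(1),st[k])
# rectify onto z=.05 plane, in mm-grid coordinates
ys,xs=np.nonzero(m);P=np.array([onz(C,(x,y),.05)[:2] for x,y in zip(xs,ys)])
lo=P.min(0)-.02;g=np.zeros((400,400),np.uint8)
for a in np.linspace(-.45,.45,3):
    for c in np.linspace(-.45,.45,3):
        Q=np.array([onz(C,(x+a,y+c),.05)[:2] for x,y in zip(xs,ys)]);i=((Q-lo)*2000).astype(int);ok=(i>=0).all(1)&(i<400).all(1);g[i[ok,0],i[ok,1]]=255
g=cv2.morphologyEx(g,cv2.MORPH_CLOSE,np.ones((5,5)))
o=cv2.morphologyEx(g,cv2.MORPH_OPEN,np.ones((61,61)))
r=cv2.minAreaRect(max(cv2.findContours(o,0,1)[0],key=cv2.contourArea));f=lambda p:np.array([p[1],p[0]])/2000+lo
print("rect ctr",f(r[0]).round(4),"size mm",np.array(r[1])/2,r[2],[f(p).round(4).tolist() for p in cv2.boxPoints(r)])
pk=cv2.morphologyEx(cv2.subtract(g,cv2.dilate(o,np.ones((7,7)))),cv2.MORPH_OPEN,np.ones((9,9)))
n,l,st,c=cv2.connectedComponentsWithStats(pk);k=1+st[1:,4].argmax();i=np.argwhere(l==k);t=i[i[:,0]<=i[:,0].min()+3].mean(0);e=i[i[:,0]>=i[:,0].max()-3].mean(0)
print("peg tip",(t/2000+lo).round(4),"peg near lid",(e/2000+lo).round(4),"area",st[k][4])
E
python3 box.py
```

```text
15.925 [0.5294 0.1878 0.2023] [ 1.800e+02  1.000e-01 -1.736e+02] [ 235  203   78  127 8167]
rect ctr [0.5995 0.1953] size mm [114.20441437  62.61833191] 79.64094543457031 [[0.5489, 0.1543], [0.5377, 0.2159], [0.65, 0.2364], [0.6613, 0.1748]]
peg tip [0.5355 0.1846] peg near lid [0.5419 0.184 ] area 442
```

Emit:
arm_command --pt "-0.0068 -0.0048 0.05 0 0 -0.07" --pt "-0.0068 -0.0048 0.1 0 0 -0.07" --pt "-0.0068 -0.0048 0.135 0 0 -0.07" --pt "-0.0068 -0.0048 0.149 0 0 -0.07" --pt "-0.0068 -0.0048 0.154 0 0 -0.07" --pt "-0.0068 -0.0048 0.154 0 0 -0.07"

```text
time_s: 16.73
tool_pos: [0.537, 0.1838, 0.0486]
tool_rot: [180.0, 0.1, -169.6]
wrist_force: [-0.0, 1.0, -0.0]
width: 1.0
grip_force: 0.0
```

Emit:
arm_command --pt "0 0 0 0 0 0" --pt "0 0 0 0 0 0" --pt "0 0 0 0 0 0" --pt "0 0 0 0 0 0" --pt "0 0 0 0 0 0" --pt "0 0 0 0 0 0" --pt "0 0 0 0 0 0" --gripper -1

```text
time_s: 17.6
tool_pos: [0.5364, 0.1837, 0.0479]
tool_rot: [180.0, 0.0, -169.6]
wrist_force: [-1.4, 0.9, 4.9]
width: 0.118
grip_force: 58.5
```

Emit:
arm_command --pt "0.01 0 0 0 0 0" --pt "0.025 0 0 0 0 0" --pt "0.04 0 0 0 0 0" --pt "0.055 0 0 0 0 0" --pt "0.07 0 0 0 0 0" --pt "0.085 0 0 0 0 0" --pt "0.095 0 0 0 0 0" --pt "0.1 0 0 0 0 0" --pt "0.1 0 0 0 0 0"

```text
time_s: 18.73
tool_pos: [0.4374, 0.1654, 0.0478]
tool_rot: [-180.0, -0.1, -169.6]
wrist_force: [-1.9, -0.1, 5.6]
width: 0.119
grip_force: 58.8
```

```bash
python3 box.py; python3 -c "
from h import *
s=manip.read_state();print(s['wrist_force'],s['ft_torque'],s['width'])"
```

```text
18.725 [0.4374 0.1654 0.0478] [-1.800e+02 -1.000e-01 -1.696e+02] [262 298  27  32 833]
[-3.24984947  0.91989035  7.80034123] [ 2.46754936e-02  6.29746940e-01 -1.67557514e-04] 0.12223390231598853Traceback (most recent call last):
  File "box.py", line 14, in <module>
    r=cv2.minAreaRect(max(cv2.findContours(o,0,1)[0],key=cv2.contourArea));f=lambda p:np.array([p[1],p[0]])/2000+lo
                      ~~~^^^^^^^^^^^^^^^^^^^^^^^^^^^^^^^^^^^^^^^^^^^^^^^^
ValueError: max() iterable argument is empty
```

Emit:
arm_command --pt "-0.001 0 -0.01 0 0 0" --pt "-0.0026 0 -0.021 0 0 0" --pt "-0.005 0 -0.031 0 0 0" --pt "-0.009 0 -0.041 0 0 0" --pt "-0.0135 0 -0.0505 0 0 0" --pt "-0.0184 0 -0.0598 0 0 0" --pt "-0.0245 0 -0.0685 0 0 0" --pt "-0.0311 0 -0.0767 0 0 0" --pt "-0.0386 0 -0.0842 0 0 0" --pt "-0.0386 0 -0.0842 0 0 0" --pt "-0.0386 0 -0.0842 0 0 0"

```text
time_s: 20.15
tool_pos: [0.4759, 0.1725, 0.1318]
tool_rot: [-180.0, -0.0, -169.6]
wrist_force: [0.1, 1.0, -3.0]
width: 0.117
grip_force: 60.0
```

```bash
cat > rim.py <<'E'
from h import *
s=manip.read_state();C=cam("wrist");b=manip.capture("wrist");cv2.imwrite(f"pics/r_{s['time_s']:.2f}.png",b)
print(s["time_s"],s["tool_pos"].round(4),s["wrist_force"].round(1),s["ft_torque"].round(2))
p=s["tool_pos"];yaw=np.radians(s["tool_rot"][2]+180);ax=np.array([np.cos(yaw),np.sin(yaw),0])
u=int(proj(C,[*(p[:2]-.05*ax[:2]),.045])[0])
g=cv2.GaussianBlur(b,(0,0),1)[:,u-12:u+12,0].mean(1);d=np.gradient(g)
for r in range(5,300):
    if abs(d[r])>4 and abs(d[r])==abs(d[r-3:r+4]).max():
        print("edge row",r,round(d[r],1),"along-axis offset of hinge from TCP if rim",[round(float((onz(C,(u,r),z)-p)@ax+.1),4) for z in(.045,)],"if foot",round(float((onz(C,(u,r),0)-p)@ax+.1),4))
E
python3 rim.py
```

```text
20.15 [0.4759 0.1725 0.1318] [ 0.1  1.  -3. ] [-0.02  0.14 -0.05]
edge row 191 12.8 along-axis offset of hinge from TCP if rim [0.0771] if foot 0.0894
edge row 209 20.3 along-axis offset of hinge from TCP if rim [0.0886] if foot 0.1034
edge row 247 4.9 along-axis offset of hinge from TCP if rim [0.1144] if foot 0.1345
edge row 258 -6.5 along-axis offset of hinge from TCP if rim [0.1222] if foot 0.1439
edge row 280 4.8 along-axis offset of hinge from TCP if rim [0.1383] if foot 0.1634
edge row 285 -5.1 along-axis offset of hinge from TCP if rim [0.142] if foot 0.1679
edge row 295 6.8 along-axis offset of hinge from TCP if rim [0.1497] if foot 0.1772
```

The box is seated (foot and rim estimates agree at a 0.089 m offset), so R≈0.124 m and the lid is at about 44°. I'll go on to 65°.

Emit:
arm_command --pt "-0.0045 0 -0.0045 0 0 0" --pt "-0.0093 0 -0.0085 0 0 0" --pt "-0.0136 0 -0.012 0 0 0" --pt "-0.018 0 -0.015 0 0 0" --pt "-0.0225 0 -0.018 0 0 0" --pt "-0.027 0 -0.0206 0 0 0" --pt "-0.032 0 -0.0232 0 0 0" --pt "-0.0366 0 -0.0256 0 0 0" --pt "-0.0366 0 -0.0256 0 0 0"

```text
time_s: 21.32
tool_pos: [0.5124, 0.1792, 0.1578]
tool_rot: [-180.0, 0.0, -169.6]
wrist_force: [-0.5, -0.1, -2.9]
width: 0.12
grip_force: 60.4
```

```bash
python3 rim.py | head -4
```

```text
21.325 [0.5124 0.1792 0.1578] [-0.5 -0.1 -2.9] [ 0.01  0.35 -0.02]
edge row 186 15.8 along-axis offset of hinge from TCP if rim [0.0808] if foot 0.0925
edge row 194 -5.2 along-axis offset of hinge from TCP if rim [0.0864] if foot 0.0992
edge row 233 -4.7 along-axis offset of hinge from TCP if rim [0.1152] if foot 0.1333
```

The box is hanging front-down again. The moment reading shows the pads resist the peg's turning, so I'll turn the tool together with the lid (+y of the tool).

Emit:
arm_command --pt "-0.004 0 0.004 0 0.08 0" --pt "-0.009 0 0.0105 0 0.17 0" --pt "-0.009 0 0.0105 0 0.22 0" --pt "-0.018 0 0.005 0 0.3 0" --pt "-0.0276 0 0.0005 0 0.39 0" --pt "-0.0375 0 -0.003 0 0.48 0" --pt "-0.048 0 -0.0065 0 0.57 0" --pt "-0.048 0 -0.0065 0 0.57 0" --pt "-0.048 0 -0.0065 0 0.57 0"

```text
time_s: 22.5
tool_pos: [0.5591, 0.1878, 0.1639]
tool_rot: [-180.0, -32.6, -169.6]
wrist_force: [0.8, 0.6, -1.5]
width: 0.12
grip_force: 60.1
```

```bash
python3 rim.py | head -6;python3 asc.py wrist 150 100 410 400 8; python3 -c "
from h import *
print(manip.read_state()['joint_positions'])"
```

```text
22.5 [0.5591 0.1878 0.1639] [ 0.8  0.6 -1.5] [-0.01 -0.94  0.05]
edge row 217 37.5 along-axis offset of hinge from TCP if rim [0.0364] if foot 0.0259
edge row 223 -6.1 along-axis offset of hinge from TCP if rim [0.0411] if foot 0.0314
edge row 241 -4.2 along-axis offset of hinge from TCP if rim [0.055] if foot 0.0475
edge row 271 -8.5 along-axis offset of hinge from TCP if rim [0.0774] if foot 0.0736
edge row 295 5.5 along-axis offset of hinge from TCP if rim [0.0947] if foot 0.0938
22.55 [0.559  0.1878 0.1642]
100 .................................
108 .................................
116 .................................
124 .................................
132 .................................
140 .................................
148 .................................
156 .................................
164 .................................
172 .................................
180 .................................
188 .................................
196 .................................
204 .................................
212 .................................
220 .........
[... 254 characters left out ...]
76 ...........###.##.###............
284 ............##....##.............
292 ............##.##.##.............
300 ............######w#.............
308 ............######w#.............
316 ........##..######.#...#.........
324 ........#....#.###....o#.........
332 ..o.o..........###....oo...ooo...
340 .o...ooo.ooo..####...ooooooooooo.
348 ooooooooooooo.####..ooooooooooooo
356 oooooooooooo..####..ooooooooooooo
364 ooooo..ooooo..####.oooooooooooooo
372 ooo....oooooo......oooooooooooooo
380 oo....ooooooo......oooooooooooooo
388 .....oooooooo......oooooooooooo.o
396 .oooooooooooo......ooooooooooooo.
[-25.12425248  43.57567693   9.62025177  78.13270885  -9.70278137
  91.45141177  86.85294923]
```

Seated: the rim offset gives R=0.124 m and the lid at about 73°. I'll continue over the top with a slight press and a little more turn.

Emit:
arm_command --pt "-0.0055 0 -0.0053 0 0.05 0" --pt "-0.0109 0 -0.0106 0 0.1 0" --pt "-0.0197 0 -0.0169 0 0.15 0" --pt "-0.0285 0 -0.0231 0 0.2 0" --pt "-0.038 0 -0.0283 0 0.23 0" --pt "-0.0473 0 -0.0335 0 0.25 0" --pt "-0.0575 0 -0.037 0 0.27 0" --pt "-0.0677 0 -0.0405 0 0.28 0" --pt "-0.0677 0 -0.0405 0 0.28 0"

```text
time_s: 23.72
tool_pos: [0.6262, 0.2002, 0.1585]
tool_rot: [179.7, -47.5, -169.4]
wrist_force: [3.6, 1.8, 25.6]
width: 0.119
grip_force: 100.2
```

```bash
python3 rim.py | head -6;python3 asc.py wrist 150 100 410 400 8; python3 -c "
from h import *
print(manip.read_state()['joint_positions'])"
```

```text
23.725 [0.6262 0.2002 0.1585] [ 3.6  1.8 25.6] [-0.36  2.73  0.02]
edge row 193 32.7 along-axis offset of hinge from TCP if rim [-0.0232] if foot -0.0512
edge row 250 -10.7 along-axis offset of hinge from TCP if rim [0.0286] if foot 0.0096
edge row 271 7.2 along-axis offset of hinge from TCP if rim [0.0457] if foot 0.0296
edge row 277 -8.3 along-axis offset of hinge from TCP if rim [0.0504] if foot 0.0351
edge row 284 5.8 along-axis offset of hinge from TCP if rim [0.0558] if foot 0.0414
23.775 [0.6261 0.2002 0.1585]
100 .................................
108 .................................
116 .................................
124 .................................
132 .................................
140 .................................
148 .................................
156 .................................
164 .................................
172 .................................
180 .................................
188 .................................
196 ...........##########............
204 ...........##########............
212 ...........##########............
220 ...
[... 260 characters left out ...]
76 ...........###.##.###............
284 ............##.##.##.............
292 ............########.............
300 ........##..########..##.........
308 ........##..######w#..##.........
316 .........#..##.##..#.............
324 .............#.###...oo..........
332 ....o.....o.......oooooo...ooo...
340 ......o...oo.o....oooooooooooooo.
348 .....o....oooo....ooooooooooooooo
356 o.oooo.o.ooooo....ooooooooooooooo
364 ooooo..ooooooo.....oooooooooooooo
372 ooo....oooooo......oooooooooooooo
380 ooo...ooooooo......oooooooooooooo
388 ......ooooooo......oooooooooooo.o
396 .o....ooooooo......ooooooooooooo.
[-16.60330982  60.66376424  -3.03379687  51.55802956  -4.43902348
 114.83283131  81.06800308]
```

The peg is about 25 mm past the hinge, so the lid is at roughly 100° and beyond the detent. I'll open the fingers and let the spring take the lid, then back off.

Emit:
arm_command --pt "0 0 0 0 0 0" --pt "0 0 0 0 0 0" --pt "0 0 0 0 0 0" --pt "0 0 0 0 0 0" --pt "0 0 0 0 0 0" --pt "0.015 0 -0.014 0 0 0" --pt "0.03 0 -0.028 0 0 0" --pt "0.044 0 -0.041 0 -0.1 0" --pt "0.055 0 -0.03 0 -0.25 0" --pt "0.065 0 -0.02 0 -0.4 0" --pt "0.075 0 -0.01 0 -0.55 0" --pt "0.085 0 0.003 0 -0.7 0" --pt "0.085 0 0.003 0 -0.83 0" --pt "0.085 0 0.003 0 -0.83 0" --pt "0.085 0 0.003 0 -0.83 0" --gripper 1

```text
time_s: 25.7
tool_pos: [0.5671, 0.1889, 0.2171]
tool_rot: [179.9, -0.2, -169.7]
wrist_force: [0.3, -0.8, -0.2]
width: 1.001
grip_force: 0.0
```

```bash
python3 asc.py wrist 100 100 450 420 8
```

```text
25.7 [0.5671 0.1889 0.2171]
100 ............................................
108 ............................................
116 ..................#########.................
124 ..................#########.................
132 ..................#########.................
140 ..................#########.................
148 ..................#########.................
156 ..................#########.................
164 ..................#...#..##.................
172 ..................#...#..##.................
180 ..................##.##..##.................
188 ..................#...#..##.................
196 ..................#...#..##.................
204 ..................##.######.................
212 ..................#########.................
220 ..................#########.................
228 ..................#########.................
236 ..................#..####.#.................
244 ..................#########.................
252 ..................#########.................
260 ..................#########.................
268 ..................#########............
[... 187 characters left out ...]
......o.w.....
308 ...oow.oo.........#########.........oowwo...
316 ...owwooo.........#########........oooowwo..
324 ..o.woooo.........#########........oooo.woo.
332 .oowwoooo.........#########.........oooowwo.
340 .owwooooo.........#########.........oooo.w.o
348 ooo#oooo..........#########.........oooo.#oo
356 oooooooo.............##..............ooooooo
364 oooooooo.............##..............ooooooo
372 ooooooo..............##...............oooooo
380 ooooooo..............##...............oooooo
388 ooooooo..............###..............oooooo
396 oooooooo.......:.....................ooooooo
404 oooooooo............................oooooooo
412 ooooooooo.....oooooooo.ooooooo......oooooooo
```

The lid is fully back: the open box with its balls spans rows 116–236, the lid rows 240–352, and the peg rows 356–390. Now I'll measure the box for the grasp.

```bash
python3 rim.py|head -3; python3 - <<'E'
from h import *
s=manip.read_state();C=cam("wrist");b=cv2.imread("pics/wrist_25.70.png")
h=cv2.cvtColor(b,cv2.COLOR_BGR2HSV);m=cv2.inRange(h,(14,20,135),(40,125,255))
p=s["tool_pos"];yaw=np.radians(s["tool_rot"][2]+180);ax=np.array([np.cos(yaw),np.sin(yaw),0]);ay=np.array([-ax[1],ax[0],0])
for r in range(118,236,10):
    x=np.nonzero(m[r,220:340])[0]+220;a,c=[onz(C,(q,r),.045) for q in(x.min()-.5,x.max()+.5)]
    print(r,x.min(),x.max(),"y in tool frame",[round(float((q-p)@ay),4) for q in(a,c)],"mid",round(float(((a+c)/2-p)@ay),4),"along",round(float((a-p)@ax),4))
print(s["joint_positions"].round(1))
E
```

```text
25.75 [0.5674 0.1888 0.2165] [-0.1  1.2 -0.2] [ 0.02 -0.01 -0.  ]
edge row 113 13.8 along-axis offset of hinge from TCP if rim [0.0356] if foot 0.0382
edge row 157 -8.5 along-axis offset of hinge from TCP if rim [0.0706] if foot 0.0784
118 237 313 y in tool frame [-0.0303, 0.0309] mid 0.0003 along -0.0606
128 237 313 y in tool frame [-0.0306, 0.0312] mid 0.0003 along -0.0529
138 238 313 y in tool frame [-0.0301, 0.0315] mid 0.0007 along -0.0449
148 238 313 y in tool frame [-0.0303, 0.0318] mid 0.0007 along -0.0369
158 238 312 y in tool frame [-0.0306, 0.0312] mid 0.0003 along -0.0287
168 238 312 y in tool frame [-0.0308, 0.0315] mid 0.0003 along -0.0203
178 239 312 y in tool frame [-0.0303, 0.0318] mid 0.0007 along -0.0119
188 239 311 y in tool frame [-0.0306, 0.0312] mid 0.0003 along -0.0032
198 240 311 y in tool frame [-0.03, 0.0315] mid 0.0008 along 0.0056
208 240 311 y in tool frame [-0.0302, 0.0318] mid 0.0008 along 0.0145
218 240 310 y in tool frame [-0.0305, 0.0312] mid 0.0003 along 0.0237
228 241 310 y in tool frame [-0.0299, 0.0315] mid 0.0008 along 0.033
[-18.3  23.   -3.8  97.9   1.6  59.4  77.7]
```

```bash
python3 - <<'E'
import numpy as np
D=np.array([[23.95,92.485,63.64,.6247,.2447],[14.98,111.94,53.35,.5074,.2004],[21.8,102.32,56.21,.5773,.2017],[43.58,78.13,91.45,.5898,.1639],[60.66,51.56,114.83,.6574,.1585],[23,97.9,59.4,.5980,.2165]])
A=[];y=[]
for q2,q4,q6,r,z in D:
    a=np.radians([q2,q2+q4,q2+q4+q6]);s,c=np.sin(a),np.cos(a)
    A+=[[s[0],c[0],s[1],c[1],s[2],c[2],0],[c[0],-s[0],c[1],-s[1],c[2],-s[2],1]];y+=[r,z]
p,res,rk,sv=np.linalg.lstsq(np.array(A),np.array(y),rcond=1e-3);print(p.round(3),rk,(np.array(A)@p-y).round(3))
def fk(q2,q4,q6):
    a=np.radians([q2,q2+q4,q2+q4+q6]);s,c=np.sin(a),np.cos(a)
    return p[0]*s[0]+p[1]*c[0]+p[2]*s[1]+p[3]*c[1]+p[4]*s[2]+p[5]*c[2],p[0]*c[0]-p[1]*s[0]+p[2]*c[1]-p[3]*s[1]+p[4]*c[2]-p[5]*s[2]+p[6]
for tilt in(-50,-60,-65,-70,50,60,65):
    S=180+tilt;out=[]
    for q6 in np.arange(11,114.5,1):
        for q2 in np.arange(-22,115,1):
            q4=S-q6-q2
            if 3.5<q4<147:
                r,z=fk(q2,q4,q6)
                if .1<z<.2:out.append((r,z,q2,q4,q6))
    o=np.array(out)
    if len(o):print(tilt,"r range",o[:,0].min().round(3),o[:,0].max().round(3),o[o[:,0].argmin()].round(2))
E
```

```text
[ 0.515  0.014  0.455 -0.025  0.297  0.016  0.258] 7 [-0.001  0.001  0.     0.001 -0.    -0.002 -0.001 -0.     0.     0.
  0.001  0.001]
-50 r range 1.014 1.187 [ 1.01  0.2  47.   72.   11.  ]
-60 r range 1.153 1.22 [ 1.15  0.19 63.   46.   11.  ]
-65 r range 1.199 1.234 [ 1.2   0.19 70.   34.   11.  ]
-70 r range 1.232 1.245 [ 1.23  0.2  77.   22.   11.  ]
50 r range 0.067 0.654 [7.00e-02 1.90e-01 7.00e+00 1.46e+02 7.70e+01]
60 r range 0.053 0.579 [5.00e-02 2.00e-01 1.50e+01 1.46e+02 7.90e+01]
65 r range 0.046 0.541 [5.00e-02 2.00e-01 1.90e+01 1.46e+02 8.00e+01]
```

The kinematics fit to within 2 mm. Radial tilting works only with the tool pointing back at the base, up to about 65° at r≤0.54 m. So I must grip with the tool turned half round and carry the box with its front facing outward. I'll turn above the box first.

Emit:
arm_command --pt "0.005 0 0 0 0 0.18" --pt "0.01 0 0 0 0 0.36" --pt "0.0135 0 0 0 0 0.54" --pt "0.0135 0 0 0 0 0.72" --pt "0.0135 0 0 0 0 0.9" --pt "0.0135 0 0 0 0 1.08" --pt "0.0135 0 0 0 0 1.26" --pt "0.0135 0 0 0 0 1.44" --pt "0.0135 0 0 0 0 1.62" --pt "0.0135 0 0 0 0 1.8" --pt "0.0135 0 0 0 0 1.98" --pt "0.0135 0 0 0 0 2.16" --pt "0.0135 0 0 0 0 2.34" --pt "0.0135 0 0 0 0 2.52" --pt "0.0135 0 0 0 0 2.7" --pt "0.0135 0 0 0 0 2.88" --pt "0.0135 0 0 0 0 3.06" --pt "0.0135 0 0 0 0 3.14" --pt "0.0135 0 0 0 0 3.14"

```text
time_s: 28.18
tool_pos: [0.5539, 0.1867, 0.2157]
tool_rot: [-180.0, 0.3, 10.5]
wrist_force: [0.0, 0.3, 0.2]
width: 1.004
grip_force: 0.0
```

```bash
python3 - <<'E'
from h import *
s=manip.read_state();print(s["time_s"],s["tool_pos"],s["tool_rot"],s["joint_positions"].round(1))
print("to box origin above", shift([.5671-.0135*.984,.1889-.0135*.179+.0005,.03]))
E
python3 asc.py wrist 100 150 450 420 9
```

```text
28.175 [0.55391216 0.18666353 0.21573352] [-179.95451655    0.28448737   10.47488503] [-45.8  24.1  31.3 100.8 -14.3  59.4 -88.8]
to box origin above [ 8.85826418e-04 -1.84674654e-04  1.85731613e-01]
28.175 [0.5539 0.1867 0.2157]
150 ................##.##.##...............
159 ................#......#...............
168 ................#..#..##...............
177 ................#..##..#...............
186 ................#......#...............
195 ................########...............
204 ................########...............
213 ................########...............
222 ................########...............
231 ................########...............
240 ................########...............
249 .......................................
258 .......................................
267 .......................................
276 .......................................
285 .......................................
294 .....##o........................o##....
303 .....#oo........................oo#....
312 ...o#woo........................oo##o..
321 ...w#ooo........................ooo#w..
330 .oo#.ooo........................ooow#o.
339 .owwoooo........................oooo##o
348 oow#oooo........................oooo#.o
357 ooooooo..........................oooooo
366 ooooooo..........................oooooo
375 oooooo............................ooooo
384 oooooo............................ooooo
393 ooooooo..........................oooooo
402 ooooooo..........................oooooo
411 oooo.ooo.....oooooo..oooooo.....ooooooo
```

Emit:
arm_command --pt "0.001 0 0.05 0 0 0" --pt "0.001 0 0.1 0 0 0" --pt "0.001 0 0.145 0 0 0" --pt "0.001 0 0.175 0 0 0" --pt "0.001 0 0.19 0 0 0" --pt "0.001 0 0.197 0 0 0" --pt "0.001 0 0.197 0 0 0"

```text
time_s: 29.1
tool_pos: [0.5542, 0.1869, 0.0196]
tool_rot: [-179.9, 0.2, 10.4]
wrist_force: [1.0, 0.7, 0.7]
width: 0.998
grip_force: 0.0
```

Emit:
arm_command --pt "0 0 0 0 0 0" --pt "0 0 0 0 0 0" --pt "0 0 0 0 0 0" --pt "0 0 0 0 0 0" --pt "0 0 0 0 0 0" --pt "0 0 0 0 0 0" --gripper -1

```text
time_s: 29.85
tool_pos: [0.5543, 0.1871, 0.0202]
tool_rot: [-179.9, 0.2, 10.4]
wrist_force: [-3.1, -0.4, 9.8]
width: 0.695
grip_force: 64.8
```

Emit:
arm_command --pt "0 0 -0.005 0 0 0" --pt "0 0 -0.02 0 0 0" --pt "0 0 -0.04 0 0 0" --pt "0 0 -0.065 0 0 0" --pt "0 0 -0.09 0 0 0" --pt "0 0 -0.115 0 0 0" --pt "0 0 -0.135 0 0 0" --pt "0 0 -0.145 0 0 0" --pt "0 0 -0.145 0 0 0"

```text
time_s: 30.98
tool_pos: [0.5545, 0.1868, 0.1646]
tool_rot: [-179.9, 0.2, 10.4]
wrist_force: [-0.3, -0.1, -4.4]
width: 0.693
grip_force: 66.0
```

Emit:
arm_command --pt "-0.004 0.01 0 0 0 -0.08" --pt "-0.012 0.03 0 0 0 -0.22" --pt "-0.022 0.053 0 0 0 -0.39" --pt "-0.033 0.078 0 0 0 -0.56" --pt "-0.044 0.104 0 0 0 -0.73" --pt "-0.055 0.13 0 0 0 -0.9" --pt "-0.066 0.156 0 0 0 -1.07" --pt "-0.077 0.182 0 0 0 -1.24" --pt "-0.088 0.208 0 0 0 -1.41" --pt "-0.099 0.234 0 0 0 -1.58" --pt "-0.11 0.26 0 0 0 -1.75" --pt "-0.12 0.285 0 0 0 -1.92" --pt "-0.128 0.307 0 0 0 -2.09" --pt "-0.136 0.327 0 0 0 -2.26" --pt "-0.1427 0.34 0 0 0 -2.43" --pt "-0.1427 0.344 0 0 0 -2.56" --pt "-0.1427 0.344 0 0 0 -2.61" --pt "-0.1427 0.344 0 0 0 -2.61"

```text
time_s: 33.22
tool_pos: [0.4759, -0.1775, 0.1633]
tool_rot: [-180.0, -0.3, 159.9]
wrist_force: [0.3, 0.2, -5.1]
width: 0.696
grip_force: 65.9
```

```bash
python3 - <<'E'
from h import *
s=manip.read_state();print(s["time_s"],s["tool_pos"],s["tool_rot"],s["joint_positions"].round(1),s["width"])
b=manip.capture("wrist");t=manip.capture("top");sc=manip.capture("scene")
h=cv2.cvtColor(t,cv2.COLOR_BGR2HSV);m=cv2.inRange(h,(0,0,190),(40,70,255));z=np.zeros_like(m);z[205:290,320:400]=m[205:290,320:400]
c=max(cv2.findContours(z,0,1)[0],key=cv2.contourArea);r=cv2.minEnclosingCircle(c);print("bowl visible",r,onz(cam("top"),r[0],.05))
o=np.zeros((420,800,3),np.uint8);o[:315,:420]=cv2.resize(b,(420,315));a=cv2.resize(sc[90:250,150:340],None,fx=2,fy=2);o[:320,420:800]=a;cv2.imwrite("pics/m5.png",o)
E
```

```text
33.225 [ 0.47587391 -0.1774943   0.16334867] [-179.96351314   -0.32045059  159.92632267] [ 10.1  18.1   8.1 113.4  -3.3  49.1  89.9] 0.6955053980238544
bowl visible ((359.64471435546875, 244.30093383789062), 30.945167541503906) [ 0.52986052 -0.19503679  0.05      ]
```

View pics/m5.png

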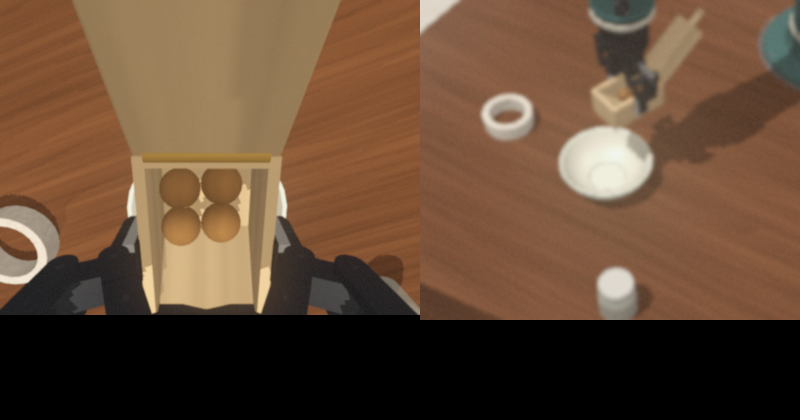

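The wrist view shows the lid fully back and four balls at about (200,205) in the box. The scene view shows the bowl just outward of the box. I'll lower and tip front-down.

Emit:
arm_command --pt "0.004 0 0.005 0 0.08 0" --pt "0.008 0 0.012 0 0.2 0" --pt "0.012 0 0.02 0 0.33 0" --pt "0.015 0 0.028 0 0.46 0" --pt "0.015 0 0.035 0 0.58 0" --pt "0.015 0 0.038 0 0.68 0" --pt "0.015 0 0.038 0 0.76 0" --pt "0.015 0 0.038 0 0.83 0" --pt "0.015 0 0.038 0 0.89 0" --pt "0.015 0 0.038 0 0.94 0" --pt "0.015 0 0.038 0 0.98 0" --pt "0.015 0 0.038 0 1.02 0" --pt "0.015 0 0.038 0 1.06 0" --pt "0.015 0 0.038 0 1.1 0" --pt "0.015 0 0.038 0 1.13 0" --pt "0.015 0 0.038 0 1.15 0" --pt "0.015 0 0.038 0 1.15 0" --pt "0.015 0 0.038 0 1.15 0" --pt "0.015 0 0.038 0 1.15 0" --pt "0.015 0 0.038 0 1.15 0"

```text
time_s: 35.88
tool_pos: [0.4621, -0.1723, 0.1263]
tool_rot: [-179.9, -66.1, 159.9]
wrist_force: [-0.2, 0.8, -5.4]
width: 0.693
grip_force: 66.3
```

```bash
python3 - <<'E'
from h import *
s=manip.read_state();print(s["time_s"],s["tool_pos"],s["tool_rot"],s["joint_positions"].round(1),s["wrist_force"])
b=manip.capture("wrist");cv2.imwrite("pics/p1.png",b);sc=manip.capture("scene");cv2.imwrite("pics/p1s.png",sc)
h=cv2.cvtColor(b,cv2.COLOR_BGR2HSV);print("hsv ball-like px wrist",[int(x) for x in cv2.connectedComponentsWithStats(cv2.inRange(h,(8,120,60),(18,255,200)))[2][1:,4] if x>150])
h=cv2.cvtColor(sc,cv2.COLOR_BGR2HSV)[145:205,205:280];m=cv2.inRange(h,(5,90,40),(20,255,200));inner=np.zeros_like(m);cv2.ellipse(inner,((38,27),(42,32),0),255,-1);m&=inner
n,l,st,c=cv2.connectedComponentsWithStats(m);print("brown blobs in bowl",[(st[i,4],(c[i]+[205,145]).round()) for i in range(1,n)])
E
```

```text
35.875 [ 0.4621218  -0.1723201   0.12633812] [-179.91435348  -66.10714443  159.88642907] [ 13.7  56.7   7.2  76.8  -5.  113.   92.5] [-0.22604499  0.8345119  -5.43659367]
hsv ball-like px wrist [48513, 2636, 55853, 159, 262, 264]
brown blobs in bowl [(np.int32(25), array([247., 173.])), (np.int32(28), array([238., 179.]))]
```

The scene mask shows brown blobs in the bowl at (247,173) and (238,179). A short shake, then I'll raise the box upright and count what is left in it.

Emit:
arm_command --pt "0.006 0 0 0 0 0" --pt "-0.004 0 0 0 0 0" --pt "0.006 0 0 0 0 0" --pt "-0.004 0 0 0 0 0" --pt "0 0 0 0 0 0" --pt "0 0 0 0 0 0" --pt "0.01 0 -0.004 0 -0.1 0" --pt "0.02 0 -0.009 0 -0.25 0" --pt "0.03 0 -0.013 0 -0.4 0" --pt "0.0366 0 -0.016 0 -0.55 0" --pt "0.0366 0 -0.016 0 -0.7 0" --pt "0.0366 0 -0.016 0 -0.85 0" --pt "0.0366 0 -0.016 0 -1.0 0" --pt "0.0366 0 -0.016 0 -1.15 0" --pt "0.0366 0 -0.016 0 -1.15 0" --pt "0.0366 0 -0.016 0 -1.15 0"

```text
time_s: 37.98
tool_pos: [0.462, -0.1722, 0.1664]
tool_rot: [-180.0, -0.4, 160.0]
wrist_force: [-0.2, -0.3, -4.4]
width: 0.695
grip_force: 66.0
```

```bash
python3 - <<'E'
from h import *
s=manip.read_state();print(s["time_s"],s["tool_pos"],s["tool_rot"],s["joint_positions"].round(1),s["wrist_force"])
b=manip.capture("wrist");cv2.imwrite("pics/p2.png",b);sc=manip.capture("scene");cv2.imwrite("pics/p2s.png",sc);t=manip.capture("top");cv2.imwrite("pics/p2t.png",t)
h0=cv2.imread("pics/m5.png")[200:300,130:280];h1=cv2.resize(b,(420,315))[200:300,130:280]
for x in(h0,h1):
    h=cv2.cvtColor(x,cv2.COLOR_BGR2HSV);print("saturated px in box",(cv2.inRange(h,(8,125,60),(18,255,220))>0).sum(),np.abs(h0.astype(int)-h1).mean().round(1))
for n,im,(x0,y0,x1,y1) in(("scene",sc,(222,155,266,192)),("top",t,(330,215,392,277))):
    h=cv2.cvtColor(im,cv2.COLOR_BGR2HSV)[y0:y1,x0:x1].astype(int)
    print(n)
    for i,r in enumerate(h[::2]):print("%3d "%(y0+2*i)+"".join("#" if p[1]>100 and p[2]>40 else "o" if p[2]<70 else "." for p in r))
E
```

```text
37.975 [ 0.46202722 -0.17221917  0.16639375] [-179.96533743   -0.3520986   159.97100962] [  9.9  16.4   8.1 115.2  -3.   48.9  89.6] [-0.22935752 -0.34260464 -4.41066651]
saturated px in box 2704 19.8
saturated px in box 3 19.8
scene
155 ########...........................#########
157 ####..................................######
159 ##......................................####
161 ..........................................##
163 ............................................
165 ............................................
167 ............................................
169 ............................................
171 .....................##.....................
173 ......................######................
175 ..........................###...............
177 .............####...........................
179 ...............###.........................#
181 ................####.....................###
183 ##.....................................#####
185 ####.................................#######
187 #######............................#########
189 ###########..................
[... 1445 characters left out ...]
..............................
257 #.............................................................
259 ##............................................................
261 ###...........................................................
263 ####..........................................................
265 ######........................................................
267 #######.......................................................
269 #######.......................................................
271 ########......................................................
273 #############.................................................
275 ###############...............................................
```

```bash
python3 - <<'E'
import cv2,numpy as np
t=cv2.imread("pics/p2t.png");b=cv2.imread("pics/top.png")
h=cv2.cvtColor(t,cv2.COLOR_BGR2HSV)[228:262,338:384].astype(int)
for i,r in enumerate(h):print("%3d "%(228+i)+"".join("#" if p[1]>85 else "+" if p[1]>50 else "." for p in r))
E
```

```text
228 ..............................................
229 ..............................................
230 ..............................................
231 ..............................................
232 ..............................................
233 ..................+++.........................
234 .................+###+........................
235 .................#####+.......................
236 ................+######...++..................
237 ................+######+++##++................
238 .................+###########+................
239 .................+++++++######+...............
240 .......................+#####+................
241 ........................+####+................
242 .........................++++.................
243 ..............................................
244 ..............................................
245 ..............................................
246 ..............................................
247 ..............................................
248 ..............................................
249 ..............++.......++.....................
250 .............+##+++.....++..................+.
251 ............+###+++...++++++................++
252 ............+###+++..+++++++..................
253 ............+###+++.+++++++++.................
254 .............+#+++..+++++++++..............+..
255 .............+++++..++++++++................++
256 ..............++++.++++++++................+++
257 ..............++++.++++++++..................+
258 ..............+++..++++++++...............++++
259 ..............+++.++++++++.................+++
260 ..............+++.+++++++.................++++
261 .............+++++++++++++................++++
```

```bash
python3 - <<'E'
from h import *
T=cam("top");S=cam("scene")
for p in((357,236),(366,239),(353.5,252),(362,254)):
    X=onz(T,p,.016);print(p,X.round(3),np.hypot(*(X[:2]-[.5285,-.1957])).round(3),proj(S,X).round(1))
t=cv2.cvtColor(cv2.imread("pics/p2t.png"),cv2.COLOR_BGR2HSV)
for y in range(248,264,2):print(y,[tuple(int(v) for v in t[y,x]) for x in range(350,370,3)])
s=cv2.cvtColor(cv2.imread("pics/p2s.png"),cv2.COLOR_BGR2HSV)
for y in range(168,186):print(y,"".join("%4d"%s[y,x,1] for x in range(230,256)))
E
```

```text
(357, 236) [ 0.553 -0.196  0.016] 0.025 [239.9 181.1]
(366, 239) [ 0.544 -0.22   0.016] 0.029 [235.6 176.8]
(353.5, 252) [ 0.51  -0.184  0.016] 0.022 [249.4 174.3]
(362, 254) [ 0.504 -0.207  0.016] 0.027 [244.9 170.8]
248 [(0, 0, 255), (30, 19, 255), (30, 12, 255), (30, 6, 255), (24, 32, 255), (0, 0, 255), (38, 16, 249)]
250 [(21, 35, 246), (17, 92, 219), (20, 66, 247), (30, 38, 255), (27, 52, 255), (25, 30, 255), (32, 25, 183)]
252 [(17, 66, 221), (17, 91, 211), (23, 61, 255), (22, 62, 255), (20, 66, 255), (19, 67, 191), (20, 44, 123)]
254 [(19, 49, 222), (18, 84, 206), (29, 48, 255), (19, 71, 255), (19, 74, 235), (19, 64, 135), (19, 47, 119)]
256 [(30, 16, 255), (19, 76, 214), (30, 45, 255), (19, 73, 250), (18, 78, 206), (18, 50, 117), (18, 43, 120)]
258 [(30, 6, 255), (19, 74, 227), (29, 48, 255), (18, 75, 245), (18, 72, 148), (19, 49, 115), (20, 43, 120)]
260 [(28, 25, 255), (20, 72, 244), (25, 54, 255), (19, 76, 232), (18, 56, 119), (19, 46, 116), (18, 42, 121)]
262 [(20, 45, 212), (19, 74, 220), (19, 73, 227), (18, 78, 202), (20, 48, 111), (20, 44, 116), (19, 40, 120)]
168   27
[... 1253 characters left out ...]
22  20  20  20  20  20  20  22  23  24  26  26
180   28  26  27  27  30  35  51  87 117 125 120  94  51  31  23  22  19  20  20  20  20  21  24  24  26  25
181   28  28  27  27  26  27  37  70 108 126 131 106  65  34  24  21  19  20  19  20  20  22  24  26  26  27
182   29  28  28  27  27  26  32  50  79 105 109  83  51  32  25  21  21  20  21  20  22  24  26  27  26  26
183   27  28  27  28  26  26  27  34  46  54  56  44  34  28  23  22  20  20  23  23  24  27  27  27  26  27
184   24  26  28  28  28  28  28  28  29  29  33  28  28  26  25  24  23  23  24  25  26  26  25  26  23  24
185   24  26  26  27  27  27  28  26  26  27  28  28  26  26  26  25  26  26  23  24  24  22  24  26  27  31
```

The box is empty, and all four balls lie in the bowl in the scene view at (244,172), (250,174), (236,177) and (240,181), each within 30 mm of its axis. Now I'll set the box down on a free spot to the left.

Emit:
arm_command --pt "0.003 0.015 0 0 0 0" --pt "0.009 0.045 0 0 0 0" --pt "0.018 0.09 0 0 0 0" --pt "0.027 0.135 0 0 0 0" --pt "0.036 0.18 0 0 0 0" --pt "0.045 0.22 0.02 0 0 0" --pt "0.05 0.245 0.05 0 0 0" --pt "0.05 0.25 0.08 0 0 0" --pt "0.05 0.25 0.11 0 0 0" --pt "0.05 0.25 0.13 0 0 0" --pt "0.05 0.25 0.138 0 0 0" --pt "0.05 0.25 0.142 0 0 0" --pt "0.05 0.25 0.145 0 0 0" --pt "0.05 0.25 0.145 0 0 0"

```text
time_s: 39.88
tool_pos: [0.5002, 0.08, 0.0215]
tool_rot: [-180.0, -0.2, 160.0]
wrist_force: [-0.7, 0.5, -5.4]
width: 0.69
grip_force: 65.9
```

Emit:
arm_command --pt "0 0 0.001 0 0 0" --pt "0 0 0.0015 0 0 0" --pt "0 0 0.0015 0 0 0"

```text
time_s: 40.25
tool_pos: [0.5002, 0.08, 0.0203]
tool_rot: [-180.0, -0.2, 160.0]
wrist_force: [-5.9, 1.0, 9.4]
width: 0.695
grip_force: 67.8
```

Emit:
arm_command --pt "0 0 0 0 0 0" --pt "0 0 0 0 0 0" --pt "0 0 0 0 0 0" --pt "0 0 0 0 0 0" --pt "0 0 -0.01 0 0 0" --pt "0 0 -0.03 0 0 0" --pt "0 0 -0.07 0 0 0" --pt "0 0 -0.12 0 0 0" --pt "0 0 -0.16 0 0 0" --pt "0 0 -0.18 0 0 0" --pt "0 0 -0.18 0 0 0" --pt "0 0 -0.18 0 0 0" --gripper 1

```text
time_s: 41.75
tool_pos: [0.5003, 0.0797, 0.1993]
tool_rot: [-179.9, -0.3, 160.0]
wrist_force: [0.1, -0.5, -0.1]
width: 0.998
grip_force: 0.0
```

```bash
python3 asc.py wrist 100 0 450 420 10; python3 asc.py scene 200 130 340 240 4
```

```text
41.75 [0.5003 0.0797 0.1993]
  0 .............##########............
 10 .............##########............
 20 .............##########............
 30 .............##########............
 40 .............##########............
 50 .............##########............
 60 .............##########............
 70 .............##########............
 80 ..............#########............
 90 ..............########.............
100 ..............########.............
110 ..............########.............
120 ..............########.............
130 ..............########.............
140 ..............########.............
150 ..............########.............
160 ..............########.............
170 ..............########.............
180 ..............########.............
190 ..............########.............
200 ..............########.............
210 ..............########.............
220 ..............########.............
230 ..............########.............
240 ..............########.............
250 ..............########.............
260 ...........................
[... 1056 characters left out ...]
##.................o
174 .....############..................
178 .....###########................###
182 ......####.#####...............####
186 ........######................#####
190 ............................#######
194 ...........................########
198 .........................#########.
202 .........................########..
206 .........................#######...
210 ..........................####.....
214 ...........................##......
218 ...................................
222 ...................................
226 ...........###.....................
230 ..........#####....................
234 ..........#####....................
238 ..........####w....................
```

The box stands empty and upright with its lid spread back, the fingers are clear, and the balls are in the bowl. I'll hand the job in.

```bash
python3 -c "
from bench import manip
print(manip.sign_off())"
```

```text
the job is handed in; nothing more can be done
None
```

I handed the job in at about 42 s: the lid is fully back, all four balls were poured into the bowl, and the empty box stands upright on the table, released. The first two tries at the lid failed, as it snapped shut and the box slid back, and I don't have the judge's verdict.

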